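# Release the swing bolt of an embossing press

### The arm

A 6-joint arm with a two-finger parallel gripper is mounted at the origin on the work surface. World frame = base frame: x ahead of the robot, y to its left, z up, the work surface at z = 0. Lengths are in m, angles in rad, forces in N, time in s.
With the tool pointing down it reaches from about 0.325 to 0.75 m from the base axis. Payload 7.6 kg.
Tool frame: the origin (TCP) lies at the very end of the fingers, on their centre line; the grasp point (between the pads) lies 19 mm behind it; z points along the fingers, y is the direction in which the jaws open and shut (so a half turn about z gives the same grasp; the last joint's range is limited). The gripper opens to 85 mm and grips with 20 to 120 N. Pads are 22 mm wide; open, the fingers measure 114 mm over their backs; the gripper's body (76 mm by 85 mm) begins 54 mm behind the grasp point. The pads swing forward as they close: fully open they stand 13 mm farther back than shut.
Start: joints at [1.274, 0.052, 1.401, -0, 1.689, -0.07], TCP at [0.118, 0.512, 0.231] pointing down, gripper open.
Joint ranges: [-2.9, 2.9], [-0.91, 2.17], [0.12, 2.37], [-1.06, 4.2], [0.26, 2.73], [-2.93, 2.93]. Speed limits (rad/s): [2.57, 2.57, 3.01, 3.14, 3.14, 3.14].

### API

Orientations are given as a 3x3 rotation matrix whose columns are the frame's x, y, z axes.
In Python, from rig import arm gives the robot as it stands.
- The arm moves only by the shell command python3 -m handwheel 'ROWS' [FORCE]. ROWS is JSON, a list of rows, each a list of 3 entries, a list of its own where there are three numbers: the shift along the tool's x, y, z in units of 40 mm (1.0 is 40 mm), then the turn about the tool's z in units of 6 degrees (1.0 is 6 degrees), then the finger opening in mm, from 0 to 85.4. In form: [[[dx, dy, dz], roll, grip], ...]. A call has 1 to 12 rows; each row is the pose to reach, as a shift and turn from the pose measured when the call began, along the tool's axes at that moment; what a row does not reach only later rows make up. A row lasts 1/8 s, in which the tool goes at most 62.5 mm and 10.7 degrees, less where a joint would pass 70% of its speed; a pose out of reach is approached as far as the arm can. A call with a gripper value outside its range is refused whole. The fingers move at their own pace and stop on an object; FORCE is the grip in N (left out, the last holds). Time passes only in rows, so rows that repeat a pose let the fingers close. It gives the time, the measured TCP pose, the force and the opening at its end, in the units of the state.
- arm.get_state(): the state, without advancing time (a new reading comes with each control period).
- arm.read_camera(name): name is "side" or "top"; returns a dict with "image" (480x640x3 uint8, red, green, blue), "depth" (480x640 float32, m along the optical axis (not along the pixel's ray), 0 where there is no reading), "fx", "fy", "cx", "cy" (pixels), "R" (3x3) and "t" (3): a world point X has camera coordinates R X + t. Camera axes: x right, y down, z forward; pixel columns grow to the right and rows downward; lengths in m; the calibration is good to about 2 mm. A picture is of the moment at which its call begins.
- arm.hand_in(): hands the job in, once; it reports no verdict.
The state is a dict: "time": time; "q": joint angles; "qvel": joint speeds; "tau": joint torques, N m; "ee_pos": TCP position; "tool_rot": TCP orientation; "wrist_force": force on the tool from outside, world axes, zero at the start; "torque": the same for the moment, N m; "grip_width": finger opening in m.
Only numpy, scipy, OpenCV 4.12 (cv2) and the standard library are available. Lean on these libraries where they do the work, as an engineer would, in place of code of your own. Each camera call takes 0.05 s, during which the arm holds its last target. There are 200 camera calls.

### The job

Release the lid of the small green embossing press: unscrew the brass wing nut (anticlockwise) until its collar clears the two brass lips of the slotted lug, without wrenching the bolt against them, then swing the eyebolt out of the slot towards the press's front until it is pressed lightly onto the rubber pad of its rest. Leave it leaning there, and leave the jar, mallet and awl alone.

Things in the scene. Friction and masses are not known exactly. Their poses are not given: they have to be found in the camera images.
- press: Green cast press with a dark steel lid, fixed to the bench; base 215 x 150 x 10 mm, lid top 56 mm above the bench. Origin: on the bench, right under the swing bolt's hinge axis. x is level and points from the bolt to the back, over the lid; the bolt swings out to the front, -x; z is up. Lips and rest do not give way: keep what bolt and collar press on them under 40 N.
- lug (a point): Centre of the slot, level with the lug's top, 65 mm above the bench, press axes. The lug is two prongs 10 mm wide, 10 mm apart, x = -17 to +27 mm; the upright bolt stands between them.
- lips (a point): Between the two brass lips at the front ends of the prongs, level with the lug's top, press axes. Each lip is 2.5 mm thick (x) and lies 5 to 15 mm from here along y. The lips rise 2 to 4.5 mm above the lug's top; how much differs each time and is not reported.
- rest (a point): A fixed point on the press, press axes: about where the bolt meets the rubber pad of its rest (a steel fork in front of the bolt, on the same hinge axis). The pad stops the bolt 35 mm from the hinge at a lean of 0.65 to 0.95 rad; which differs each time and is not reported. A push near the bolt's tip is felt about 3 times as hard at the pad.
- bolt: Steel eyebolt, 6 mm in diameter, 112 mm from hinge axis to tip. Origin: on its hinge axis, 20 mm above the bench, straight above the press's origin. z runs along the bolt to the tip; the hinge axis is y (press's y). Upright at the start; it leans only towards the press's -x. The hinge is stiff (about 0.15 N m): the bolt stays at whatever lean it is left.
- bolt_tip (a point): The rounded tip of the bolt, 112 mm from the hinge. At least its last 20 mm stay free above the nut when that has been unscrewed as far as is needed, so the bolt can be pushed there.
- nut (a point): Centre of the brass wings, on the bolt's axis. The wings are a bar 36 mm long (x), 9 mm thick (y), 22 mm high (z), with a gap for the bolt in the middle: pinch across the 9 mm. Under them a hub 16 mm in diameter, 6 mm high, then a steel collar 22 mm in diameter, 4 mm thick, which at angle 0 sits on the lug's top behind the lips. Nut and collar climb together.
- wingnut (a joint): Nut angle (rad): 0 screwed down, growing anticlockwise from above, to 8; starts at 0 to 0.8. Coarse thread: 12 mm lift per turn; friction 0.12 N m. With the collar lower than the lips' tops the bolt catches at 0.03 to 0.05 rad of lean; up to 2.4 mm higher it wedges at 0.1 to 0.35 rad, hard (lip force 5 times the pull); higher, it is free. So once a light tug passes 0.08 rad, give 1.5 rad more.
- jar: Amber jar with a black cap, 52 mm in diameter, 75 mm high. Origin: centre of its underside. Leave alone.
- mallet: Wooden mallet lying flat, 220 mm long. Leave alone.
- awl: Awl with a red handle lying flat, 150 mm long. Leave alone.

How it is judged:
By the outcome, as a careful person would: the job done as asked, in the order asked, and still so for the second after the job is handed in, with the robot touching nothing.
It also fails if it takes over 72 s, if anything falls off the work surface, if the arm or the gripper's body presses on something with over 40 N, if the wrist force passes 120 N, or if a joint passes its speed limit or range.

## Working session

There is one attempt and no reset: what is moved stays moved. The work goes in short steps, Python scripts to look and compute and a shell command to move; the robot and the scene stay as the last step left them, time stands still between calls to the robot, and variables do not carry over. Pictures are saved under pics/ and viewed, about 8 in all and at most 12, crops included, and the job is handed in when it is done.

```bash
ls; mkdir -p pics
python3 - <<'E'
from rig import arm
import cv2,numpy as np
s=arm.get_state();print({k:np.round(v,3).tolist() for k,v in s.items()})
for n in("side","top"):
    c=arm.read_camera(n);np.savez(f"pics/{n}0.npz",**c);cv2.imwrite(f"pics/{n}0.png",c["image"][:,:,::-1])
    print(n,c["fx"],c["cx"],c["cy"],np.round(c["R"],3).tolist(),np.round(-c["R"].T@c["t"],3))
E
```

```text
pics
{'time': 0.0, 'q': [1.274, 0.053, 1.402, 0.0, 1.689, -0.07], 'qvel': [0.001, -0.001, -0.003, 0.001, 0.0, -0.002], 'tau': [0.0, -38.169, -36.018, -0.0, 0.006, -0.0], 'ee_pos': [0.118, 0.511, 0.23], 'tool_rot': [[-0.974, 0.225, -0.0], [0.225, 0.974, -0.002], [0.0, -0.002, -1.0]], 'wrist_force': [1.153, -0.245, 0.107], 'torque': [0.017, -0.044, 0.016], 'grip_width': 0.085}
side 459.478871712989 322.00666178269313 239.98439005632497 [[0.827, -0.562, -0.005], [-0.309, -0.446, -0.84], [0.47, 0.696, -0.543]] [ 0.171 -0.543  0.618]
top 498.9300032833446 323.4363572801095 231.55349739648963 [[-0.018, -1.0, 0.004], [-0.995, 0.018, -0.098], [0.098, -0.006, -0.995]] [0.53  0.106 1.   ]
```

View pics/top0.png

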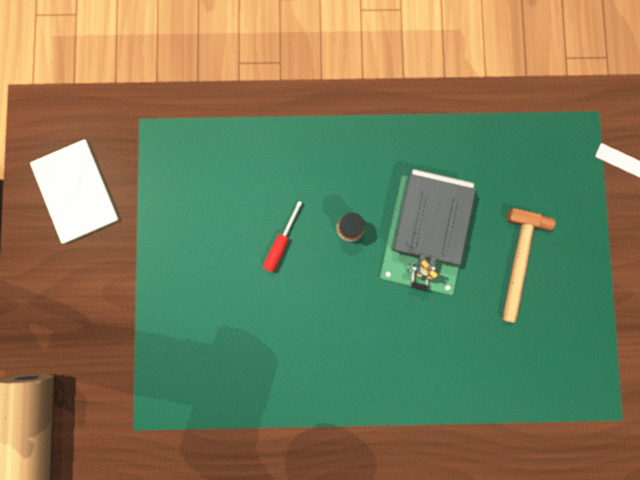

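View pics/side0.png

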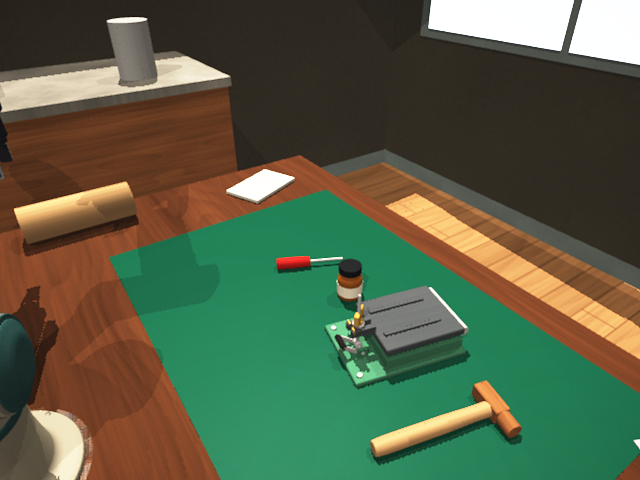

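The top view shows the press at about (430,230), with the brass nut near (428,268) and the front facing down the image. The side view has the bolt and nut near (358,315). Next I'll enlarge both.

Run:
```python
import cv2,numpy as np
a=cv2.imread("pics/top0.png")[235:305,375:475];b=cv2.imread("pics/side0.png")[285:385,320:420]
a=cv2.resize(a,None,fx=5,fy=5,interpolation=cv2.INTER_CUBIC)[:, :400] if 0 else cv2.resize(a,(400,280),interpolation=cv2.INTER_CUBIC)
b=cv2.resize(b,(400,400),interpolation=cv2.INTER_CUBIC)
o=np.zeros((400,800,3),np.uint8);o[:280,:400]=a;o[:,400:]=b
cv2.imwrite("pics/crop0.png",o)
```

```text
(no output)
```

View pics/crop0.png

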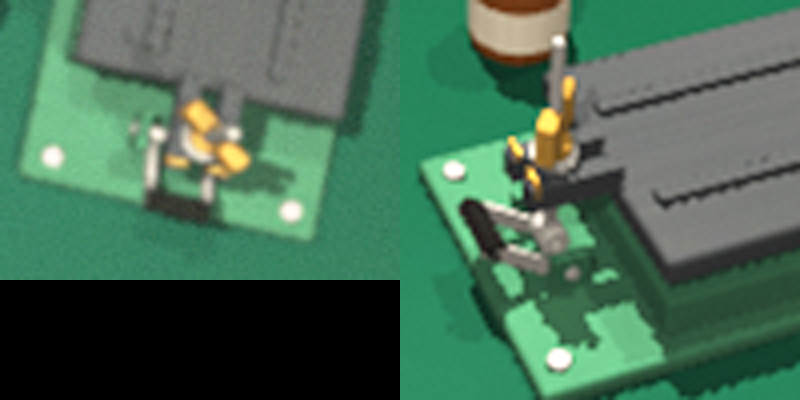

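The crop shows the wings turned off the press x-axis, the lips in front of them, and the rest fork in front with its black pad. Bolt tip is at side px (359.5,295.5) and the wings' midpoint at top px (429,269.3). Now to turn these into positions.

```bash
cat > h.py <<'E'
import numpy as np,cv2
def ray(c,u,v):
    R=c["R"];o=-R.T@c["t"];d=R.T@np.array([(u-c["cx"])/c["fx"],(v-c["cy"])/c["fy"],1]);return o,d
def onplane(c,u,v,z):
    o,d=ray(c,u,v);return o+d*(z-o[2])/d[2]
def tri(c1,p1,c2,p2):
    o1,d1=ray(c1,*p1);o2,d2=ray(c2,*p2);s=np.linalg.lstsq(np.c_[d1,-d2],o2-o1,rcond=None)[0]
    a=o1+s[0]*d1;b=o2+s[1]*d2;return (a+b)/2,np.linalg.norm(a-b)
def proj(c,X):
    p=c["R"]@X+c["t"];return np.array([c["fx"]*p[0]/p[2]+c["cx"],c["fy"]*p[1]/p[2]+c["cy"]])
E
python3 - <<'E'
from h import *
T=dict(np.load("pics/top0.npz"));S=dict(np.load("pics/side0.npz"))
np.set_printoptions(precision=4,suppress=True)
hsv=cv2.cvtColor(T["image"],cv2.COLOR_RGB2HSV)
# lid: grey, low saturation
m=((hsv[...,1]<60)&(hsv[...,2]>50)&(hsv[...,2]<140)).astype(np.uint8);m[:165]=0;m[270:]=0;m[:,:385]=0;m[:,485:]=0
m=cv2.morphologyEx(cv2.morphologyEx(m,cv2.MORPH_CLOSE,np.ones((7,7))),cv2.MORPH_OPEN,np.ones((25,25)))
cs,_=cv2.findContours(m,0,2);k=max(cs,key=cv2.contourArea)
bx=cv2.boxPoints(cv2.minAreaRect(k));W=np.array([onplane(T,*p,.056) for p in bx]);print("lid px",bx.tolist(),W[:,:2],np.linalg.norm(np.diff(W,axis=0),axis=1))
for name,c,box in(("top",T,(235,305,400,450)),("side",S,(285,345,340,375))):
    h=cv2.cvtColor(c["image"],cv2.COLOR_RGB2HSV);b=((h[...,0]>12)&(h[...,0]<32)&(h[...,1]>120)&(h[...,2]>110)).astype(np.uint8)
    q=np.zeros_like(b);q[box[0]:box[1],box[2]:box[3]]=b[box[0]:box[1],box[2]:box[3]]
    n,l,st,ce=cv2.connectedComponentsWithStats(q,connectivity=4)
    for i in range(1,n):
        if st[i,4]>3: print(name,st[i],ce[i],"depth z",[round(float((c["R"].T@(np.array([(u-c["cx"])/c["fx"],(v-c["cy"])/c["fy"],1])*c["depth"][v,u]-c["t"]))[2]),4) for v,u in np.argwhere(l==i)[::8]])
tip=onplane(S,359.5,295.5,.132);print("tip from side",tip,"in top",proj(T,tip))
print("scr",[onplane(T,375+a/4,235+b/4,.012) for a,b in((53,156),(291,211))])
print("nut top",onplane(T,429,269.3,.086))
for u,v in((359,294),(359,295),(360,296),(359,297)):
    d=S["depth"][v,u];print(S["R"].T@(np.array([(u-S["cx"])/S["fx"],(v-S["cy"])/S["fy"],1])*d-S["t"]))
E
```

```text
lid px [[392.2308044433594, 253.84616088867188], [408.8077087402344, 170.9615478515625], [476.5000305175781, 184.5], [459.9231262207031, 267.3846130371094]] [[ 0.578  -0.0292]
 [ 0.737  -0.0661]
 [ 0.7083 -0.1953]
 [ 0.5502 -0.1563]] [0.1632 0.1323 0.1629]
top [421 260  16  19 119] [428.042  269.4874] depth z [0.0934, 0.0941, 0.0973, 0.0982, 0.0976, 0.0962, 0.0753, 0.0774, 0.0969, 0.0935, 0.0968, 0.0971, 0.0955, 0.0968, 0.083]
top [416 274   6   3   9] [418.4444 274.8889] depth z [0.0672, 0.0669]
side [348 288   5   1   5] [350. 288.] depth z [0.0367]
side [354 304  10  23 123] [358.2195 316.9756] depth z [0.111, 0.0977, 0.0966, 0.0997, 0.0992, 0.0985, 0.0988, 0.0959, 0.0955, 0.0929, 0.0929, 0.0895, 0.0882, 0.0849, 0.0832, 0.071]
side [347 319   4   6  14] [348.3571 321.4286] depth z [0.0112, 0.0689]
side [351 327   4   6  15] [352.6667 329.    ] depth z [0.0569, 0.0697]
tip from side [ 0.5482 -0.0934  0.132 ] in top [435.8977 267.9997]
scr [array([ 0.5406, -0.0263,  0.012 ]), array([ 0.5115, -0.1427,  0.012 ])]
nut top [ 0.547  -0.0912  0.086 ]
[ 0.5488 -0.0913  0.1335]
[ 0.5483 -0.092   0.1321]
[ 0.5477 -0.0954  0.1326]
[ 0.5488 -0.0916  0.1273]
```

Tip and nut agree at about (0.548, -0.092), press yaw is about -0.24, and the wing tops are at z≈0.097. I'll start the approach and refine the wing angle from the saved picture at the same time.

```bash
python3 -m handwheel '[[[-1.2,-1.05,0],1.6,60],[[-2.4,-2.1,0],3.2,60],[[-3.6,-3.15,0],4.8,50],[[-4.8,-4.2,0],6.4,40],[[-6,-5.3,0],8,40],[[-7.2,-6.35,0],9.6,40],[[-8.4,-7.4,0],11.2,40],[[-9.6,-8.45,0],12.8,40],[[-10.8,-9.5,0],14.4,40],[[-11.8,-10.4,0],16,40],[[-12.5,-11,0],17.5,40],[[-12.8,-11.2,0],18,40]]' 30
python3 - <<'E'
from h import *
T=dict(np.load("pics/top0.npz"))
h=cv2.cvtColor(T["image"],cv2.COLOR_RGB2HSV);b=((h[...,0]>12)&(h[...,0]<32)&(h[...,1]>100)&(h[...,2]>110))
P=[]
for v,u in np.argwhere(b):
    if 255<v<285 and 415<u<440:
        d=T["depth"][v,u];X=T["R"].T@(np.array([(u-T["cx"])/T["fx"],(v-T["cy"])/T["fy"],1])*d-T["t"])
        if X[2]>.091:P.append(X)
P=np.array(P,np.float32);print(len(P),P.mean(0));r=cv2.minAreaRect(P[:,:2].copy()*1000);print(r)
w,V=np.linalg.eigh(np.cov(P[:,:2].T));print(w**.5,V[:,1],np.arctan2(V[1,1],V[0,1]))
print(np.percentile(P[:,2],[10,50,90]))
S=dict(np.load("pics/side0.npz"));print(tri(T,(433.3,268),S,(359.5,295.5)))
E
```

```text
time: 1.6
ee_pos: [0.5166, -0.0421, 0.2302]
tool_rot: [[0.519, 0.855, -0.002], [0.855, -0.519, -0.001], [-0.002, -0.001, -1.0]]
wrist_force: [-0.5, 0.3, -0.3]
grip_width: 0.04
76 [ 0.548178   -0.08583961  0.10783395]
((547.1903076171875, 2.3884048461914062), (31.281017303466797, 207.34225463867188), 0.7419692873954773)
[0.00995441 0.02354871] [0.04458772 0.99900547] 1.526193824620537
[0.09364365 0.09599244 0.09830326]
(array([ 0.54936714, -0.09018961,  0.12910041]), np.float64(0.0023881988151782624))
```

Run:
```python
from h import *
T=dict(np.load("pics/top0.npz"))
h=cv2.cvtColor(T["image"],cv2.COLOR_RGB2HSV);b=((h[...,0]>12)&(h[...,0]<32)&(h[...,1]>100)&(h[...,2]>110))
P=[]
for v,u in np.argwhere(b):
    if 255<v<285 and 415<u<440:
        z=T["depth"][v,u];X=T["R"].T@(np.array([(u-T["cx"])/T["fx"],(v-T["cy"])/T["fy"],1])*z-T["t"])
        if .091<X[2]<.103:P.append(X)
P=np.array(P,np.float32);r=cv2.minAreaRect(P[:,:2].copy()*1000);print(len(P),P.mean(0),r)
w,V=np.linalg.eigh(np.cov(P[:,:2].T));print(w**.5*12**.5,np.arctan2(V[1,1],V[0,1]),np.percentile(P[:,2],[10,50,90]))
```

```text
75 [ 0.54841757 -0.08839545  0.09594372] ((548.34326171875, -88.64176177978516), (35.430274963378906, 8.89297103881836), 37.46428680419922)
[0.00914054 0.04213068] -2.4962646961085024 [0.09360786 0.09595423 0.0981397 ]
```

The wings fit a 35.4 × 8.9 mm rectangle, which matches the given size. The centre is (0.548,-0.089) and the direction 37.5°. Next: align above it, descend and look at the pose.

```bash
python3 -m handwheel '[[[-0.3,0.65,0],1.8,40],[[-0.61,1.3,0],3.6,40],[[-0.61,1.3,0.5],3.6,36],[[-0.61,1.3,1.5],3.6,32],[[-0.61,1.3,2.5],3.6,28],[[-0.61,1.3,3.3],3.6,28],[[-0.61,1.3,3.7],3.6,28],[[-0.61,1.3,3.74],3.6,28]]' 30
python3 - <<'E'
from rig import arm
import cv2,numpy as np
from h import *
o=np.zeros((400,800,3),np.uint8)
for i,(n,c0) in enumerate((("top",(375,215)),("side",(310,265)))):
    c=arm.read_camera(n);im=c["image"][:,:,::-1];x,y=c0
    o[:,400*i:400*i+400]=cv2.resize(im[y:y+100,x:x+100],(400,400),interpolation=cv2.INTER_CUBIC)
cv2.imwrite("pics/crop1.png",o)
E
```

```text
time: 2.6
ee_pos: [0.5477, -0.0895, 0.08]
tool_rot: [[0.797, 0.605, -0.004], [0.605, -0.797, -0.001], [-0.003, -0.002, -1.0]]
wrist_force: [0.2, -0.9, 1.8]
grip_width: 0.028
```

View pics/crop1.png

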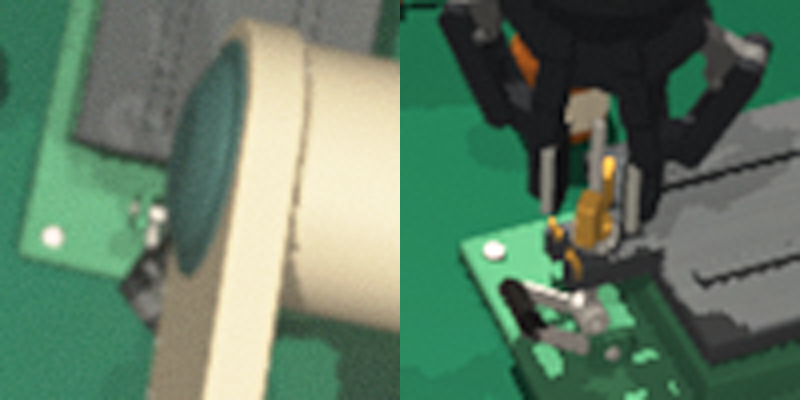

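The side view shows the two pads on either side of the wings and bolt, at crop (545,180) and (635,190). Closing now.

```bash
python3 -m handwheel '[[[0,0,0],0,14],[[0,0,0],0,10],[[0,0,0],0,6],[[0,0,0],0,6],[[0,0,0],0,6]]' 30
```

```text
time: 3.32
ee_pos: [0.5491, -0.0898, 0.083]
tool_rot: [[0.797, 0.604, 0.001], [0.604, -0.797, -0.001], [-0.0, 0.002, -1.0]]
wrist_force: [-1.6, 2.3, 6.1]
grip_width: 0.0083
```

```bash
python3 -m handwheel '[[[0,0,0],0,6],[[0,0,0],-0.5,6],[[0,0,-0.008],-1.5,6],[[0,0,-0.013],-2.5,6]]' 30
```

```text
time: 3.82
ee_pos: [0.5491, -0.0897, 0.0836]
tool_rot: [[0.611, 0.792, 0.001], [0.792, -0.611, -0.001], [-0.0, 0.001, -1.0]]
wrist_force: [-1.7, 1.9, 2.4]
grip_width: 0.0075
```

```bash
python3 -m handwheel '[[[0,0,-0.008],-1.5,6],[[0,0,-0.015],-3,6],[[0,0,-0.023],-4.5,6],[[0,0,-0.03],-6,6],[[0,0,-0.038],-7.5,6],[[0,0,-0.045],-9,6],[[0,0,-0.053],-10.5,6],[[0,0,-0.06],-12,6],[[0,0,-0.068],-13.5,6],[[0,0,-0.075],-15,6],[[0,0,-0.075],-15,6]]' 30
python3 - <<'E'
from rig import arm
import cv2,numpy as np
s=arm.get_state();print(s["q"],s["torque"])
c=arm.read_camera("side");cv2.imwrite("pics/crop2.png",cv2.resize(c["image"][265:365,310:410,::-1],(600,600),interpolation=cv2.INTER_CUBIC))
E
```

```text
time: 5.2
ee_pos: [0.549, -0.0896, 0.0866]
tool_rot: [[-0.791, 0.612, 0.001], [0.612, 0.791, -0.001], [-0.001, -0.0, -1.0]]
wrist_force: [-2.2, 1.2, 1.6]
grip_width: 0.0081
[-2.27878576e-01  2.32956255e-01  1.49544986e+00 -6.80089328e-04
  1.41232633e+00 -1.14054298e+00] [0.2540495  0.21726471 0.09885549]
```

View pics/crop2.png

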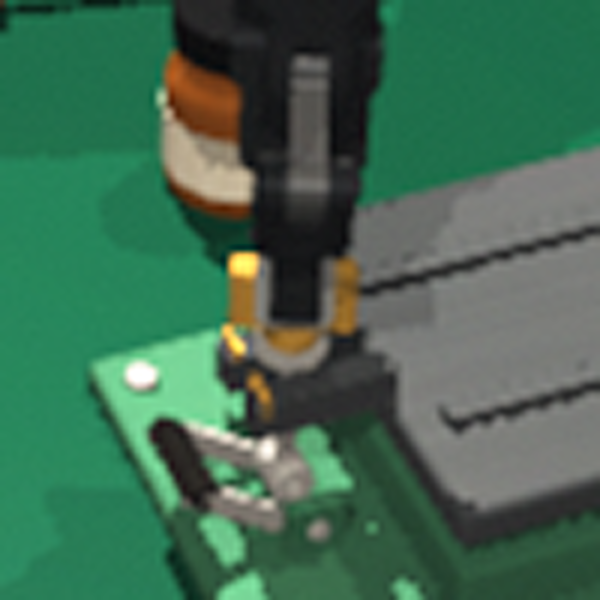

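The wings sit in the pads and have turned with the gripper, and the hub and collar are rising behind the lips (crop (290,345)). That's about 2.65 rad. Another 1.6 rad clears even the tallest lips (4.5+2.4 mm, about 3.6 rad).

```bash
python3 -m handwheel '[[[0,0,-0.008],-1.5,6],[[0,0,-0.015],-3,6],[[0,0,-0.023],-4.5,6],[[0,0,-0.03],-6,6],[[0,0,-0.038],-7.5,6],[[0,0,-0.045],-9,6],[[0,0,-0.053],-10.5,6],[[0,0,-0.06],-12,6],[[0,0,-0.068],-13.5,6],[[0,0,-0.075],-15,6],[[0,0,-0.078],-15.6,6],[[0,0,-0.078],-15.6,6]]' 30
python3 -c "
from rig import arm;s=arm.get_state();print(s['q'],s['torque'])"
```

```text
time: 6.75
ee_pos: [0.549, -0.0897, 0.0897]
tool_rot: [[-0.565, -0.825, 0.001], [-0.825, 0.565, -0.001], [0.0, -0.001, -1.0]]
wrist_force: [-2.0, 0.5, 1.6]
grip_width: 0.0083
[-2.27925689e-01  2.29725019e-01  1.49261167e+00 -7.96612192e-04
  1.41844297e+00 -2.76937516e+00] [ 0.19873825  0.28707326 -0.002323  ]
```

Lift matches the turning (6.7 mm against 6.6 mm expected). Now release, rise, close the fingers and turn so that tool x points to the press's front, behind the bolt.

```bash
python3 -m handwheel '[[[0,0,0],0,26],[[0,0,0],0,30],[[0,0,-0.5],0,30],[[0,0,-1.4],0,30],[[0,0,-1.65],1.6,30],[[-0.11,-0.3,-1.65],3.2,20],[[-0.22,-0.58,-1.65],4.8,10],[[-0.22,-0.58,-1.65],6.4,0],[[-0.22,-0.58,-1.65],8.1,0],[[-0.22,-0.58,-1.65],9.8,0],[[-0.22,-0.58,-1.65],11.6,0],[[-0.22,-0.58,-1.65],11.6,0]]' 30
python3 - <<'E'
from rig import arm
import cv2,numpy as np
o=np.zeros((400,800,3),np.uint8)
for i,(n,c0) in enumerate((("top",(375,215)),("side",(310,265)))):
    c=arm.read_camera(n);np.savez(f"pics/{n}3.npz",**c);im=c["image"][:,:,::-1];x,y=c0
    o[:,400*i:400*i+400]=cv2.resize(im[y:y+100,x:x+100],(400,400),interpolation=cv2.INTER_CUBIC)
cv2.imwrite("pics/crop3.png",o)
E
```

```text
time: 8.25
ee_pos: [0.573, -0.0956, 0.1556]
tool_rot: [[-0.971, 0.241, 0.001], [0.241, 0.971, -0.001], [-0.001, -0.001, -1.0]]
wrist_force: [0.9, -0.1, 0.8]
grip_width: 0.0002
```

View pics/crop3.png

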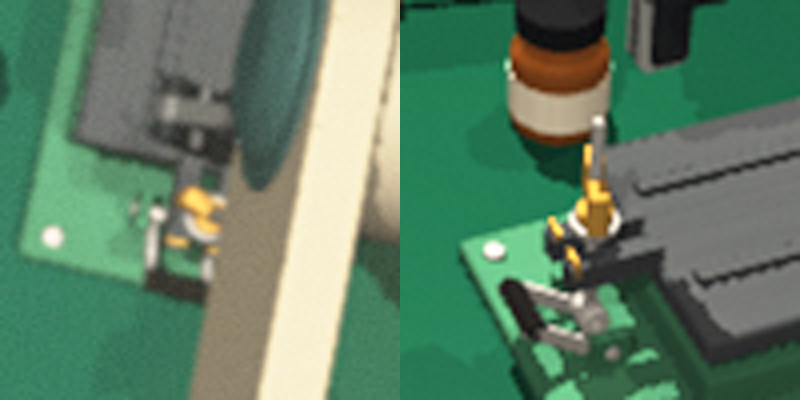

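The bolt is upright and its tip is still at side px (359.5,295). The collar stands well above the lips and the fingers are behind and above. Next: lower behind the tip and give a light tug.

```bash
python3 -m handwheel '[[[0,0,0.5],0,0],[[0,0,0.9],0,0],[[0.15,0,0.9],0,0],[[0.28,0,0.9],0,0],[[0.36,0,0.9],0,0],[[0.42,0,0.9],0,0],[[0.47,0,0.9],0,0]]'; python3 -m handwheel '[[[0.04,0,0],0,0],[[0.08,0,0.005],0,0],[[0.11,0,0.01],0,0]]'
```

```text
time: 9.22
ee_pos: [0.555, -0.0911, 0.1203]
tool_rot: [[-0.971, 0.238, 0.002], [0.238, 0.971, -0.001], [-0.002, -0.001, -1.0]]
wrist_force: [1.3, -0.9, 1.0]
grip_width: 0.0001
time: 9.6
ee_pos: [0.5507, -0.0901, 0.12]
tool_rot: [[-0.971, 0.238, 0.002], [0.238, 0.971, -0.001], [-0.002, -0.001, -1.0]]
wrist_force: [1.8, -0.7, 1.0]
grip_width: -0.0002
```

Only about 1.8 N, which is the hinge friction. On through the possible wedge range in small steps, reading force as I go.

```bash
for r in 1; do python3 -m handwheel '[[[0.06,0,0.01],0,0],[[0.12,0,0.02],0,0],[[0.17,0,0.03],0,0],[[0.17,0,0.03],0,0]]'|egrep 'pos|force'; python3 -m handwheel '[[[0.07,0,0.015],0,0],[[0.14,0,0.03],0,0],[[0.2,0,0.04],0,0],[[0.2,0,0.04],0,0]]'|egrep 'pos|force'; done
```

```text
ee_pos: [0.5439, -0.0884, 0.1187]
wrist_force: [0.8, -0.9, 0.7]
ee_pos: [0.5359, -0.0864, 0.117]
wrist_force: [-1.2, -0.2, 0.7]
```

Run:
```python
from rig import arm
import cv2,numpy as np
c=arm.read_camera("side");cv2.imwrite("pics/crop4.png",cv2.resize(c["image"][265:365,310:410,::-1],(600,600),interpolation=cv2.INTER_CUBIC))
```

```text
(no output)
```

View pics/crop4.png

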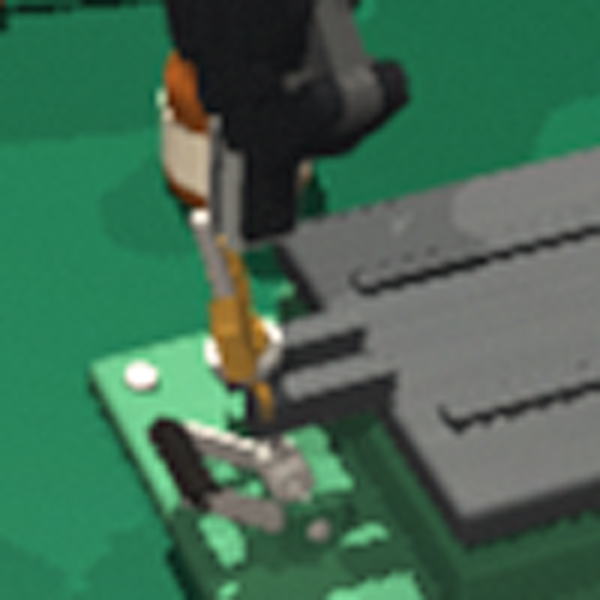

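The bolt leans about 0.28 rad with the collar passing freely over the lips, and its tip is at crop (200,215). No resistance. On to about 0.58 rad, stopping short of the pad range.

```bash
python3 -m handwheel '[[[0.09,0,0.025],0,0],[[0.18,0,0.055],0,0],[[0.27,0,0.09],0,0],[[0.36,0,0.12],0,0],[[0.45,0,0.16],0,0],[[0.52,0,0.195],0,0],[[0.52,0,0.195],0,0]]'|egrep 'pos|force'; python3 -m handwheel '[[[0.06,0,0.03],0,0],[[0.12,0,0.06],0,0],[[0.18,0,0.1],0,0],[[0.18,0,0.1],0,0]]'|egrep 'time|pos|force'
```

```text
ee_pos: [0.5154, -0.0814, 0.1089]
wrist_force: [0.3, 0.0, 0.6]
time: 12.02
ee_pos: [0.5081, -0.0796, 0.1047]
wrist_force: [0.2, -0.7, 0.5]
```

```bash
cat > chk.py <<'E'
from rig import arm;import numpy as np,sys
s=arm.get_state();F=s["wrist_force"];n=np.array([.71,-.174,.68]);f=float(n@F)
print(round(s["time"],2),np.round(s["ee_pos"],4),np.round(F,1),"n",round(f,2));sys.exit(f>float(sys.argv[1]))
E
python3 chk.py 3 && python3 -m handwheel '[[[0.03,0,0.02],0,0],[[0.06,0,0.045],0,0],[[0.06,0,0.045],0,0]]'>/dev/null && python3 chk.py 3 && python3 -m handwheel '[[[0.03,0,0.02],0,0],[[0.06,0,0.045],0,0],[[0.06,0,0.045],0,0]]'>/dev/null && python3 chk.py 3 && python3 -m handwheel '[[[0.03,0,0.025],0,0],[[0.06,0,0.048],0,0],[[0.06,0,0.048],0,0]]'>/dev/null && python3 chk.py 3 && python3 -m handwheel '[[[0.03,0,0.025],0,0],[[0.06,0,0.048],0,0],[[0.06,0,0.048],0,0]]'>/dev/null && python3 chk.py 3
```

```text
12.03 [ 0.5081 -0.0796  0.1047] [ 0.2 -0.7  0.5] n 0.63
12.4 [ 0.5056 -0.079   0.1028] [ 0.6 -0.1  1.3] n 1.29
12.78 [ 0.5031 -0.0784  0.1009] [-0.2 -0.2  0.8] n 0.44
13.15 [ 0.5006 -0.0778  0.0989] [ 0.3 -0.2  0.4] n 0.52
13.53 [ 0.4981 -0.0772  0.0968] [-0.1 -0.4  0.7] n 0.49
```

```bash
python3 -m handwheel '[[[0.03,0,0.022],0,0],[[0.06,0,0.045],0,0],[[0.06,0,0.045],0,0]]'>/dev/null && python3 chk.py 2.5 && python3 -m handwheel '[[[0.03,0,0.022],0,0],[[0.06,0,0.045],0,0],[[0.06,0,0.045],0,0]]'>/dev/null && python3 chk.py 2.5 && python3 -m handwheel '[[[0.03,0,0.025],0,0],[[0.055,0,0.048],0,0],[[0.055,0,0.048],0,0]]'>/dev/null && python3 chk.py 2.5
python3 - <<'E'
from rig import arm
import cv2,numpy as np
c=arm.read_camera("side");np.savez("pics/side5.npz",**c);cv2.imwrite("pics/crop5.png",cv2.resize(c["image"][275:375,300:400,::-1],(600,600),interpolation=cv2.INTER_CUBIC))
E
```

```text
13.9 [ 0.4956 -0.0766  0.0948] [ 0.5 -0.5 -0.1] n 0.36
14.28 [ 0.4931 -0.076   0.0929] [ 0.1 -0.4  0.1] n 0.28
14.65 [ 0.4908 -0.0754  0.0908] [ 0.5 -0.2  0.1] n 0.45
```

View pics/crop5.png

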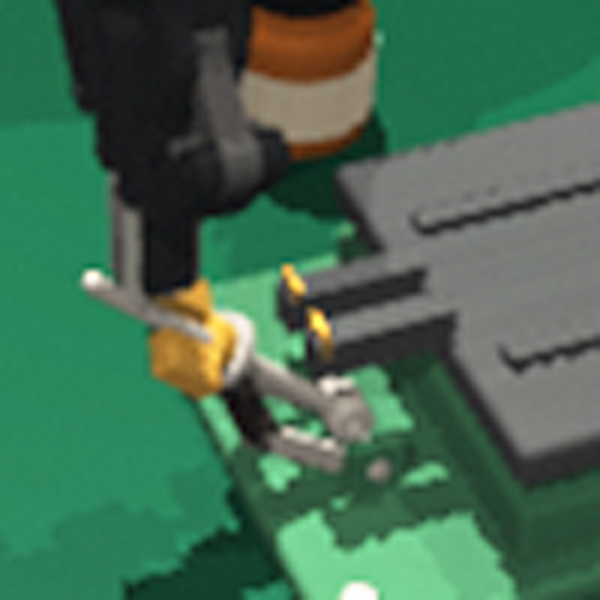

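The bolt lies close to the pad, tip at crop (93,282). The fingertips sit at (165,290), close above the wings. I'll measure the lean and then shift the contact slightly towards the tip.

Run:
```python
from h import *
S=dict(np.load("pics/side5.npz"))
H=np.array([.5487,-.0898,.02]);x=np.array([.971,-.238,0]);y=np.array([.238,.971,0])
o,d=ray(S,315.5,322);X=o+d*((H-o)@y)/(d@y);r=X-H;print("tip",X,"x,z",r@x,r[2],"len",np.linalg.norm(r),"lean",np.arctan2(-(r@x),r[2]))
```

```text
tip [ 0.47531567 -0.0718129   0.09544296] x,z -0.07553711609220513 0.07544295834442162 len 0.10677282379516423 lean 0.7860218068545595
```

Lean is about 0.79 rad, as the path model predicted. Carrying on in small steps until the pad is felt.

```bash
for i in 1; do python3 -m handwheel '[[[0.025,0,0.025],0,0],[[0.05,0,0.05],0,0],[[0.05,0,0.05],0,0]]'>/dev/null && python3 chk.py 2.2 && python3 -m handwheel '[[[0.025,0,0.025],0,0],[[0.05,0,0.05],0,0],[[0.05,0,0.05],0,0]]'>/dev/null && python3 chk.py 2.2 && python3 -m handwheel '[[[0.025,0,0.028],0,0],[[0.05,0,0.055],0,0],[[0.05,0,0.055],0,0]]'>/dev/null && python3 chk.py 2.2 && python3 -m handwheel '[[[0.025,0,0.028],0,0],[[0.05,0,0.057],0,0],[[0.05,0,0.057],0,0]]'>/dev/null && python3 chk.py 2.2; done
```

```text
15.07 [ 0.4887 -0.0749  0.0887] [0.7 0.2 0.4] n 0.77
15.45 [ 0.4866 -0.0744  0.0866] [ 0.3  0.2 -0.6] n -0.25
15.82 [ 0.4844 -0.0738  0.0842] [0.6 0.4 0.7] n 0.82
16.2 [ 0.4823 -0.0733  0.0818] [ 0.3 -0.8  0.3] n 0.59
```

```bash
for i in 1; do python3 -m handwheel '[[[0.02,0,0.025],0,0],[[0.04,0,0.05],0,0],[[0.04,0,0.05],0,0]]'>/dev/null && python3 chk.py 2.2 && python3 -m handwheel '[[[0.02,0,0.025],0,0],[[0.035,0,0.045],0,0],[[0.035,0,0.045],0,0]]'>/dev/null && python3 chk.py 2.2 ; done
python3 - <<'E'
from rig import arm
import cv2,numpy as np
c=arm.read_camera("side");np.savez("pics/side6.npz",**c);cv2.imwrite("pics/crop6.png",cv2.resize(c["image"][285:365,295:375,::-1],(640,600),interpolation=cv2.INTER_CUBIC))
E
```

```text
16.57 [ 0.4807 -0.073   0.0797] [0.4 0.3 0.2] n 0.36
16.95 [ 0.4799 -0.0728  0.0786] [ 4.1 -1.2  3. ] n 5.15
```

View pics/crop6.png

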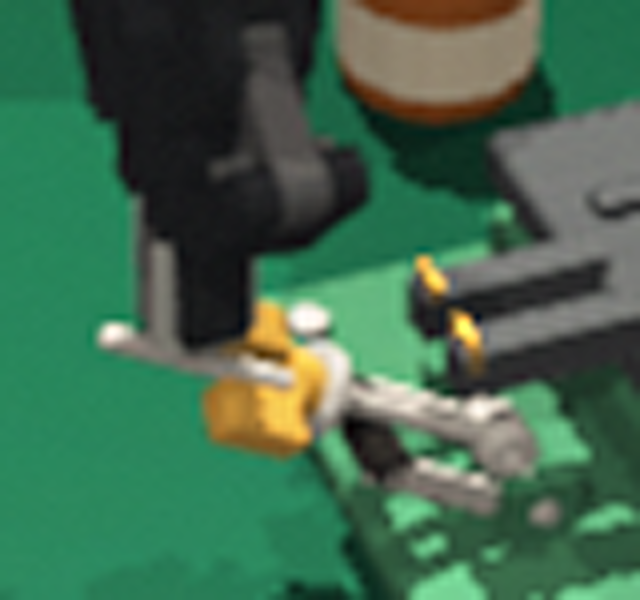

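Pad felt: the normal force jumped from 0.4 to 5.2 N and the last step was blocked. That is about 11 N at the pad, since roughly 1.5 N of it is hinge friction. The picture shows the bolt down on the pad at crop (375,440). Retreating along the contact normal.

```bash
python3 -m handwheel '[[[-0.03,0,-0.02],0,0],[[-0.12,0,-0.12],0,0],[[-0.4,0,-0.6],0,0],[[-0.6,0,-1.6],0,0],[[-0.8,0,-2.8],0,0],[[-1,0,-4],0,0],[[-1,2,-4],0,0],[[-1,3.5,-4],0,0],[[-1,5,-4],0,0],[[-1,5,-4],0,0]]'
python3 - <<'E'
from rig import arm
import cv2,numpy as np
o=np.zeros((400,800,3),np.uint8)
for i,(n,c0) in enumerate((("top",(375,225)),("side",(295,275)))):
    c=arm.read_camera(n);np.savez(f"pics/{n}7.npz",**c);im=c["image"][:,:,::-1];x,y=c0
    o[:,400*i:400*i+400]=cv2.resize(im[y:y+100,x:x+100],(400,400),interpolation=cv2.INTER_CUBIC)
cv2.imwrite("pics/crop7.png",o)
E
```

```text
time: 18.25
ee_pos: [0.5664, 0.1155, 0.2372]
tool_rot: [[-0.972, 0.234, -0.005], [0.234, 0.972, -0.0], [0.004, -0.001, -1.0]]
wrist_force: [0.1, -0.2, -0.6]
grip_width: 0.0
```

View pics/crop7.png

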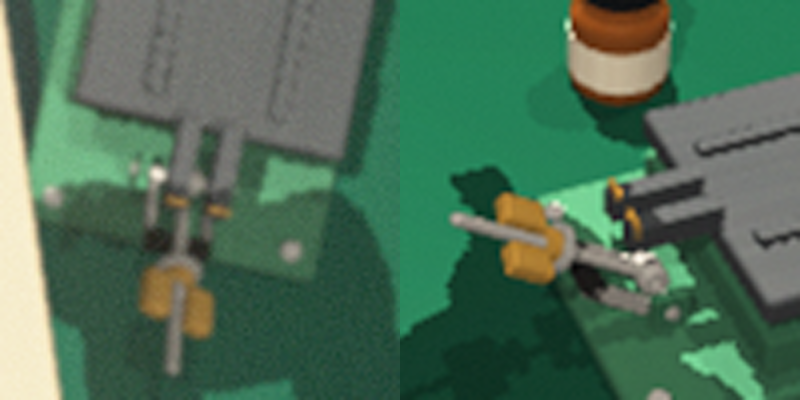

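The bolt lies on the rest in both views. Its tip at side px (309.3,329.5) is the same as before release (309.1,329.7), so it didn't spring back. One numeric check of lean and bystanders, then hand in.

Run:
```python
from h import *
from rig import arm
S=dict(np.load("pics/side7.npz"));T=dict(np.load("pics/top7.npz"));T0=dict(np.load("pics/top0.npz"));S0=dict(np.load("pics/side0.npz"))
H=np.array([.5487,-.0898,.02]);x=np.array([.971,-.238,0]);y=np.array([.238,.971,0])
o,d=ray(S,309.25,329.5);X=o+d*((H-o)@y)/(d@y);r=X-H;print("tip",X,"len",np.linalg.norm(r),"lean",np.arctan2(-(r@x),r[2]))
print("two-view",tri(T,(375+172/4,225+370/4),S,(309.25,329.5)))
for n,b in(("jar/awl",(slice(225,302),slice(270,366))),("mallet",(slice(375,460),slice(365,525)))):
    print(n,"side diff frac",(np.abs(S["image"][b].astype(int)-S0["image"][b]).max(2)>60).mean().round(4))
arm.hand_in()
```

```text
tip [ 0.46449646 -0.06916103  0.08245966] len 0.10685229434537023 lean 0.9463586763676528
two-view (array([ 0.46198527, -0.06935829,  0.08377699]), np.float64(0.004064676196860696))
jar/awl side diff frac 0.0039
mallet side diff frac 0.0283
the job is handed in; nothing more can be done
```

The press is unlocked: the nut is unscrewed past the lips and the eyebolt leans on its rest pad. I handed the job in after about 18 s of robot time; no verdict was reported.

**What I did**
- **Nut:** I turned the wing nut 3.5 rad anticlockwise in a single grasp, to about 4.3 rad. The collar then sat about 8 mm above the lug. That clears even the tallest possible lips plus their wedge zone, which needs 6.9 mm.
- **Bolt:** I swung it forward from behind the tip in small steps. It passed the lips at no more than about 2 N, with no catching or wedging.
- **Pad:** I stopped when the force at the tip rose to 5 N, which is roughly 11 N on the pad by my estimate. I then backed off and left the arm clear.

**Last checks**
- **Lean:** It measured about 0.95 rad, the top of the stated 0.65–0.95 range. The tip did not move when I let go.
- **Measurement error:** The tip-to-hinge length came out at 107 mm instead of 112 mm, and the two camera rays missed each other by 4 mm. Positions are therefore only good to a few millimetres.
- **Jar, mallet and awl:** The arm never went near the mallet or awl, and it passed the jar only at height on the way out. The before/after side image differed by 0.4 % around the jar and awl and 2.8 % around the mallet. I put the mallet figure down to shadow and noise but did not check it further.

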